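# Lower the ratchet hold-down arm

### The job

Lower the raised hold-down arm of the bench fixture onto the jaw insert lying on its anvil: first press the red tail of the ratchet pawl all the way down, so that the pawl swings clear of the teeth, then push the arm's green crossbar down all the way, until the rubber foot rests on the insert. Nothing needs grasping, pressing and pushing with the fingertips does it; do not lift the arm, do not force it past the engaged pawl, leave the pawl free, and leave the weights, the spare insert and the screw bin where they are.

Things in the scene. Friction and masses are not known exactly. Their poses are not given: they have to be found in the camera images.
- fixture: grey base plate 90 x 336 x 12 mm, fixed to the bench. Origin on the bench under the arm's hinge; x = hinge axis, arm points to -y, pawl on +y, z up. Plate: y -187 to +149, x -45 to +45 mm. Hinge cheeks 115 mm high at y -17 to +17; the toothed sector reaches y +49, the pawl's head y +63 mm at 105 mm height. Pale serrated insert on a dark anvil at y -85 mm, top 47 mm high.
- holddown_hinge (a point): centre of the arm's hinge axis, 85 mm above the bench, over the fixture's origin; the axis is level along the fixture's x
- crossbar (a point): centre of the green round crossbar (20 mm diameter, 44 mm long, along the fixture's x) at the free end of the steel arm, 160 mm from the hinge axis. Pushed from above, the contact is 10 mm above this point. It goes down on a circle about holddown_hinge, from about 41 degrees above the level (190 mm above the bench) to level (85 mm above the bench) when fully down.
- ratchet_arm (a joint): arm angle, rad: about 0 at the start (raised), grows as the arm goes down, 0.72 at its lower end stop (arm level, rubber foot on the insert). Elevation above the level = 0.72 minus this value. The hinge is stiff: the arm stays where it is left and needs about 3 N at the crossbar. With the pawl engaged it stops against a tooth within 0.1 rad.
- pawl_pivot (a point): centre of the pawl's pivot axis (level, along the fixture's x), 24 mm above the bench, 40 mm from the fixture's origin on its +y side
- pawl_tail (a point): centre of the top face of the red thumb tail of the pawl, a pad 28 x 28 x 8 mm, at the start at fixture y = +125 mm and 54 mm above the bench; it goes about 26 mm down (and 5 mm outwards) on a circle about pawl_pivot when pressed to its stop
- pawl (a joint): angle of the pawl in rad: 0 = engaged in the teeth (start), grows as the red tail is pressed down; clear of the teeth above about 0.15; stop at 0.30. Stiff: it stays where it is left and takes about 3 N at the tail.
- weight_small: small cream-yellow check weight with a knob, 28 mm diameter, 46 mm high, loose bystander; origin at the centre of its underside
- weight_large: large cream-yellow check weight with a knob, 38 mm diameter, 62 mm high, loose bystander; origin at the centre of its underside
- spare_insert: spare serrated steel jaw insert, 25 x 50 x 13 mm, loose bystander on the bench; origin at the centre of its underside
- screw_bin: small yellow bin of screws, 66 x 100 x 32 mm, loose bystander; origin at the centre of its underside

How it is judged:
By the outcome, as a careful person would: the job done as asked, in the order asked, and still so for the second after the job is handed in, with the robot touching nothing.
It also fails if it takes over 42 s, if anything falls off the work surface, if the arm or the gripper's body presses on something with over 40 N, if the wrist force passes 120 N, or if a joint passes its speed limit or range.

### The arm

A 6-joint arm with a two-finger parallel gripper is mounted at the origin on the work surface; the furniture and walls round the work are solid. World frame = base frame: x ahead of the robot, y to its left, z up, the work surface at z = 0. Lengths are in m, angles in rad, forces in N, time in s.
With the tool pointing down it reaches from about 0.275 to 0.875 m from the base axis. Payload 12.5 kg.
Tool frame: the origin (TCP) lies at the very end of the fingers, on their centre line; the grasp point (between the pads) lies arm.pinch_z behind it (arm.pinch_z is the distance from the TCP to the grasp point, in m); z points along the fingers, x is the direction in which the jaws open and shut, and the axes are right-handed (so a half turn about z gives the same grasp; the last joint's range is limited). The gripper opens to 85 mm and grips with 20 to 120 N. Pads are 22 mm wide; open, the fingers measure 114 mm over their backs; the gripper's body (76 mm by 85 mm) begins 54 mm behind the grasp point. The pads swing forward as they close: fully open they stand 13 mm farther back than shut.
Start: joints at [1.206, 0.351, 1.652, -0, 1.139, -0.085], TCP at [0.152, 0.529, 0.231] pointing down, gripper open.
Joint ranges: [-2.75, 2.75], [-0.79, 2.1], [0.01, 2.65], [-1.57, 4.71], [0.07, 3.14], [-2.87, 2.87]. Speed limits (rad/s): [2.22, 2.22, 2.79, 3.14, 3.14, 3.14].

### API

Orientations are given as [roll, pitch, yaw] about the fixed x, y, z axes, in that order (R = Rz(yaw) Ry(pitch) Rx(roll)).
In Python, from plant import arm, optics gives the robot as it stands.
- The arm moves only by the tool servo_tool, never from a script. Its argument "series" is a list of rows, each an object of numbers: "dx", "dy", "dz": the shift along the tool's x, y, z in cm; "ax", "ay", "az": the turn, a rotation vector about the tool's x, y, z in degrees. In form: [{"dx": .., "dy": .., "dz": .., "ax": .., "ay": .., "az": ..}, ...]. A call has 1 to 8 rows; each row shifts and turns the commanded pose from where the row before left it, along the tool's axes as they then stand; what a row does not reach is not made up. A row lasts 1/12 s, in which the tool goes at most 41.7 mm and 7.16 degrees, less where a joint would pass 70% of its speed; a pose out of reach is approached as far as the arm can. A call with a gripper value outside its range is refused whole. "hand" is the finger opening in cm, from 0 to 8.54, set as the call begins (left out, the last holds). The fingers move at their own pace and stop on an object; "force" is the grip in N (left out, the last holds). Time passes only in rows, so rows that do not move let the fingers close. It gives the time, the measured TCP pose, the force and the opening at its end, in the units of the state.
- arm.observe(): the state, without advancing time (a new reading comes with each control period).
- optics.get_image(name): name is "scene" or "top"; returns the picture (400x640x3 uint8, blue, green, red); there is no depth.
- optics.camera_info(name): a dict with "fov_y" (degrees; the focal length in pixels is half the picture's height over the tangent of half this angle, whatever the lens; pixels are square), "cx", "cy" (the principal point, pixels), "dist" ([k1, k2, p1, p2, k3] as OpenCV has them; the pictures are not rectified), "rvec" (rotation vector, rad) and "tvec" (3), from world to camera coordinates, as OpenCV has them. Camera axes: x right, y down, z forward; pixel columns grow to the right and rows downward; lengths in m; the calibration is good to about 2 mm. A picture is of the moment at which its call begins. camera_info takes no time and is no camera call.
- arm.sign_off(): hands the job in, once; it reports no verdict.
Trained networks look in the newest picture that a camera, given by its name, has taken for a name from the list of things; names that differ only in an ending like _2 or _b are one class to them, and where a whole thing is asked for, a point or a joint stands for the part that bears it (a point fixed in the world has none). Each returns a list of dicts, best first, with "score" (0 to 1); they miss things now and then, are a little off and sometimes report something else, mostly with a low value. They report only what shows in the picture. A call takes as long as a camera call.
- optics.regions_of(query, camera): "mask" (400x640 bool, what is visible of it) and "xy" ([column, row] as shares, 0 to 1, of the picture: columns of its width, rows of its height, amid what is visible of it).
- optics.tip_of(query, camera): "xy" ([column, row] as shares, 0 to 1, of the picture: columns of its width, rows of its height: a listed point, or the origin of a listed thing).
The state is a dict: "clock": time; "joint_pos": joint angles; "joint_vel": joint speeds; "tau": joint torques, N m; "eef_pos": TCP position; "orientation": TCP orientation; "wrist_force": force on the tool from outside, world axes, zero at the start; "moment": the same for the moment, N m; "grip_width": opening from 0.0 (shut) to 1.0 (fully open).
Only numpy, scipy, OpenCV 4.12 (cv2) and the standard library are available. Lean on these libraries where they do the work, as an engineer would, in place of code of your own. Each camera call takes 0.05 s, during which the arm holds its last target.

## Working session

There is one attempt and no reset: what is moved stays moved. The work goes in short steps, Python scripts to look and compute and a tool call to move; the robot and the scene stay as the last step left them, time stands still between calls to the robot, and variables do not carry over. Pictures are saved under pics/ and viewed, and the job is handed in when it is done.

Besides the shell and the picture viewer there is one more tool, called after ">>>" as name(argument=value, ...) on one line, values as JSON. servo_tool: Moves the arm, as the interface text tells. Its arguments: {"type":"object","properties":{"series":{"type":"array"},"hand":{"type":"number"},"force":{"type":"number"}},"required":["series"]}

```bash
mkdir -p pics
cat > h.py <<'E'
import numpy as np,cv2
from plant import arm,optics
def cam(n):
    c=optics.camera_info(n); f=200/np.tan(np.radians(c['fov_y'])/2)
    K=np.array([[f,0,c['cx']],[0,f,c['cy']],[0,0,1.]])
    return K,np.array(c['dist'],float),np.array(c['rvec'],float),np.array(c['tvec'],float)
def ray(n,xy):
    K,d,r,t=cam(n); u=cv2.undistortPoints(np.array([[[xy[0]*640,xy[1]*400]]],float),K,d)[0,0]
    R=cv2.Rodrigues(r)[0]; o=-R.T@t; v=R.T@np.array([u[0],u[1],1]); return o,v/np.linalg.norm(v)
def atz(n,xy,z):
    o,v=ray(n,xy); return o+v*(z-o[2])/v[2]
def tri(xa,xb):
    o1,v1=ray('scene',xa);o2,v2=ray('top',xb)
    A=np.stack([v1,-v2],1);s=np.linalg.lstsq(A,o2-o1,rcond=None)[0]
    p,q=o1+s[0]*v1,o2+s[1]*v2; return (p+q)/2,np.linalg.norm(p-q)
def proj(n,p):
    K,d,r,t=cam(n); return cv2.projectPoints(np.array(p,float).reshape(-1,1,3),r,t,K,d)[0].reshape(-1,2)
E
python3 - <<'E'
from h import *
np.set_printoptions(precision=4,suppress=True)
for n in('scene','top'):
    cv2.imwrite(f'pics/{n}0.png',optics.get_image(n))
for q in ['holddown_hinge','crossbar','pawl_pivot','pawl_tail','weight_small','weight_large','spare_insert','screw_bin','fixture']:
    D={}
    for n in('scene','top'):
        r=optics.tip_of(q,n)
        if r: D[n]=r[0]['xy']; print(q,n,[(round(k['score'],2),np.round(np.array(k['xy'])*[640,400],1)) for k in r[:2]])
    if len(D)==2: print('   tri',*tri(D['scene'],D['top']))
print(arm.observe()); print(arm.pinch_z)
E
```

```text
holddown_hinge scene [(0.72, array([288.6, 209.9])), (0.72, array([306.6, 203.6]))]
holddown_hinge top [(0.93, array([310.4, 211.9]))]
   tri [ 0.519  -0.0075  0.0999] 0.009135874060641643
crossbar scene [(0.56, array([334. , 196.2]))]
crossbar top [(0.81, array([361. , 185.3]))]
   tri [ 0.5643 -0.1142  0.1902] 0.0044781023308211425
pawl_pivot scene [(0.83, array([275.9, 225.3]))]
pawl_pivot top [(0.56, array([291.2, 215.8]))]
   tri [0.5119 0.0427 0.0257] 0.0025656037354990554
pawl_tail scene [(0.61, array([243.1, 196.6]))]
pawl_tail top [(0.78, array([256.6, 234.3]))]
   tri [0.4682 0.1201 0.0643] 0.0034721171520962386
weight_small top [(0.55, array([319.1, 164.2]))]
weight_large scene [(0.6, array([310.8, 203. ]))]
weight_large top [(0.81, array([267.2, 171.8]))]
   tri [0.6232 0.1036 0.0069] 0.0020165310953337294
spare_insert scene [(0.73, array([256.6, 277.3]))]
spare_insert top [(0.6, array([330.4, 247. ])), (0.6, array([263.6, 174.7]))]
   tri [ 0.4334 -0.051  -0.0083] 0.0012396420631819109
screw_bin scene [(0.62, array([290.8, 329.1]))]
screw_bin top [(0.56, array([392.6, 244.2]))]
   tri [ 0.4398 -0.204   0.0046] 0.0013652219604276667
fixture scene [(0.72, array([286.8, 247.5]))]
fixture top [(0.76, array([308. , 215.1]))]
   tri [ 0.5168  0.0025 -0.0073] 0.006187987236660556
{'clock': 1.0, 'joint_pos': array([ 1.2064,  0.3507,  1.6518, -0.    ,  1.1391, -0.0846]), 'joint_vel': array([-0.0014,  0.0012, -0.    ,  0.0004, -0.0005,  0.002 ]), 'tau': array([ -0.0003, -50.6038, -29.1645,  -0.    ,   0.0007,  -0.    ]), 'eef_pos': array([0.1519, 0.5286, 0.2313]), 'orientation': array([3.1416, 0.    , 1.291 ]), 'wrist_force': array([-0.0686,  0.4549,  0.2909]), 'moment': array([0.0352, 0.0023, 0.0073]), 'grip_width': 1.001583362001085}
0.0187
```

View pics/scene0.png

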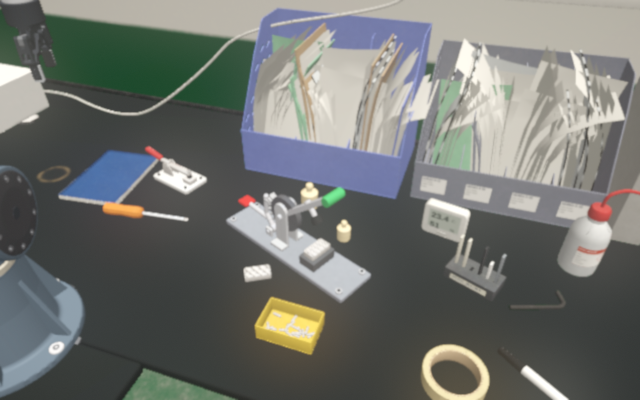

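View pics/top0.png

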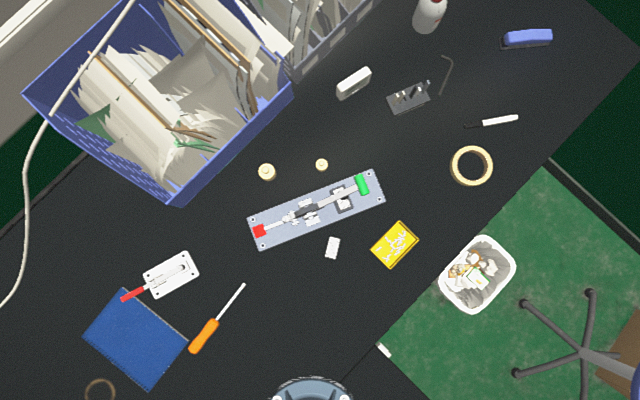

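The scene picture shows the red tail at about (247,201), the green bar at (334,197), and the weights at (310,190) and (344,231). In the top picture the tail is at (259,231), the bar at (362,184), and the plate corners at roughly (247,217), (374,170), (386,202) and (260,249). Next I fit the fixture pose.

```bash
cat > fit.py <<'E'
from h import *
from scipy.optimize import least_squares
np.set_printoptions(precision=4,suppress=True)
def cent(n,img,col,box):
    hsv=cv2.cvtColor(img,cv2.COLOR_BGR2HSV);h,s,v=cv2.split(hsv)
    m=(s>120)&(v>90)&(((h<8)|(h>172)) if col=='r' else ((h>50)&(h<80)))
    k=np.zeros_like(m);x0,x1,y0,y1=box;k[y0:y1,x0:x1]=1;m&=k.astype(bool)
    ys,xs=np.nonzero(m);return np.array([xs.mean(),ys.mean()]),len(xs),(xs.min(),xs.max(),ys.min(),ys.max())
E
python3 - <<'E'
from fit import *
S=cv2.imread('pics/scene0.png');T=cv2.imread('pics/top0.png')
rs=cent('s',S,'r',(225,275,185,220));rt=cent('t',T,'r',(245,275,215,245))
gs=cent('s',S,'g',(315,360,180,215));gt=cent('t',T,'g',(345,380,165,205))
print(rs,rt,gs,gt)
hsv=cv2.cvtColor(T,cv2.COLOR_BGR2GRAY); m=(hsv>95).astype(np.uint8)
k=np.zeros_like(m);k[160:260,235:395]=1;m&=k
n,l,st,c=cv2.connectedComponentsWithStats(cv2.morphologyEx(m,cv2.MORPH_CLOSE,np.ones((7,7))))
i=1+np.argmax(st[1:,4]); pts=np.argwhere(l==i)[:,::-1].astype(np.float32)
box=cv2.boxPoints(cv2.minAreaRect(pts));print('box',box,st[i])
cv2.imwrite('pics/m.png',(l==i).astype(np.uint8)*255)
# order-agnostic plate corners; local corners z=12mm
loc=np.array([[45,-187],[45,149],[-45,149],[-45,-187]])/1000
def W(p,P):
    c,s=np.cos(p[2]),np.sin(p[2]);P=np.atleast_2d(P);return np.c_[p[0]+c*P[:,0]-s*P[:,1],p[1]+s*P[:,0]+c*P[:,1],P[:,2]]
el=0.72
def res(p,full=False):
    r=[]
    q=proj('top',W(p,np.c_[loc,[.012]*4])); 
    for a in q: j=np.argmin(np.linalg.norm(box-a,axis=1)); r+=list(a-box[j])
    tail=[0,.125,.052];bar=[0,-.16*np.cos(el),.085+.16*np.sin(el)]
    r+=list(proj('top',W(p,tail))[0]-rt[0])+list(proj('scene',W(p,tail))[0]-rs[0])
    r+=list(proj('top',W(p,bar))[0]-gt[0])+list(proj('scene',W(p,bar))[0]-gs[0])
    return np.array(r)
a=np.arctan2(.1201+.1142,.4682-.5643)-np.pi/2
o=least_squares(res,[.517,0,a],loss='soft_l1')
p=o.x;print(p,np.degrees(p[2]));print(res(p).reshape(-1,2))
for nm,P in dict(tail=[0,.125,.054],bar=[0,-.16*np.cos(el),.19],hinge=[0,0,.085],barlow=[0,-.16,.085]).items(): print(nm,W(p,P))
print('tri',tri(rs[0]/[640,400],rt[0]/[640,400]),tri(gs[0]/[640,400],gt[0]/[640,400]))
for b,z in(((267/640,171/400),.05),((321.5/640,164/400),.04)): print('w',atz('top',b,z))
E
```

```text
(array([245.7787, 200.0738]), 122, (np.int64(238), np.int64(255), np.int64(195), np.int64(206))) (array([258.8092, 230.4733]), 131, (np.int64(252), np.int64(265), np.int64(224), np.int64(237))) (array([333.9747, 195.6364]), 198, (np.int64(324), np.int64(344), np.int64(188), np.int64(204))) (array([361.2857, 184.24  ]), 175, (np.int64(354), np.int64(368), np.int64(174), np.int64(195)))
box [[244.892  217.5893]
 [372.7289 166.6912]
 [386.412  201.0582]
 [258.5751 251.9562]] [ 246  168  140   84 5052]
[0.5208 0.0003 0.3695] 21.17212285355771
[[-0.4037  0.2927]
 [ 0.929  -0.2046]
 [ 0.3662 -0.2388]
 [-0.0805 -0.5902]
 [ 0.2284 -0.0299]
 [ 0.7542  1.0426]
 [-0.9834  0.0724]
 [-1.8734 -0.0904]]
tail [[0.4757 0.1168 0.054 ]]
bar [[ 0.5642 -0.1119  0.19  ]]
hinge [[0.5208 0.0003 0.085 ]]
barlow [[ 0.5786 -0.1489  0.085 ]]
tri (array([0.4749, 0.1171, 0.055 ]), np.float64(0.0012190188391344675)) (array([ 0.5653, -0.1143,  0.1913]), np.float64(0.0023011994021382674))
w [0.6172 0.0986 0.05  ]
w [ 0.6344 -0.0319  0.04  ]
```

>>> servo_tool(series=[{"dx":-1.9,"dy":2.64},{"dx":-1.9,"dy":2.64},{"dx":-1.9,"dy":2.64},{"dx":-1.9,"dy":2.64},{"dx":-1.9,"dy":2.64},{"dx":-1.9,"dy":2.64},{"dx":-1.9,"dy":2.64},{"dx":-1.9,"dy":2.64}], hand=0)

```text
validation failed for argument at $.se...
```

>>> servo_tool(series=[{"dx":-1.9,"dy":2.64},{"dx":-1.9,"dy":2.64},{"dx":-1.9,"dy":2.64},{"dx":-1.9,"dy":2.64},{"dx":-1.9,"dy":2.64},{"dx":-1.9,"dy":2.64},{"dx":-1.9,"dy":2.64},{"dx":-1.9,"dy":2.64}])

```text
validation failed for argument at $.se...
```

>>> servo_tool(series=[{"dx":-1.9,"dy":2.64,"dz":0,"ax":0,"ay":0,"az":0},{"dx":-1.9,"dy":2.64,"dz":0,"ax":0,"ay":0,"az":0},{"dx":-1.9,"dy":2.64,"dz":0,"ax":0,"ay":0,"az":0},{"dx":-1.9,"dy":2.64,"dz":0,"ax":0,"ay":0,"az":0}], hand=0)

```text
clock: 1.33
eef_pos: [0.2329, 0.4252, 0.2313]
orientation: [3.141, -0.0, 1.292]
wrist_force: [0.4, 0.6, -0.1]
grip_width: 0.452
```

>>> servo_tool(series=[{"dx":-1.9,"dy":2.64,"dz":0,"ax":0,"ay":0,"az":0},{"dx":-1.9,"dy":2.64,"dz":0,"ax":0,"ay":0,"az":0},{"dx":-1.9,"dy":2.64,"dz":0,"ax":0,"ay":0,"az":0},{"dx":-1.9,"dy":2.64,"dz":0,"ax":0,"ay":0,"az":0},{"dx":-1.9,"dy":2.64,"dz":0,"ax":0,"ay":0,"az":0},{"dx":-1.9,"dy":2.64,"dz":0,"ax":0,"ay":0,"az":0},{"dx":-1.9,"dy":2.64,"dz":0,"ax":0,"ay":0,"az":0},{"dx":-1.9,"dy":2.64,"dz":0,"ax":0,"ay":0,"az":0}])

```text
clock: 2.0
eef_pos: [0.3942, 0.2206, 0.2315]
orientation: [3.141, -0.0, 1.291]
wrist_force: [-0.3, 0.3, 0.3]
grip_width: -0.003
```

>>> servo_tool(series=[{"dx":-1.9,"dy":2.64,"dz":0,"ax":0,"ay":0,"az":0},{"dx":-1.9,"dy":2.64,"dz":0,"ax":0,"ay":0,"az":0},{"dx":-1.9,"dy":2.64,"dz":0,"ax":0,"ay":0,"az":0},{"dx":-1.9,"dy":2.64,"dz":0,"ax":0,"ay":0,"az":0},{"dx":0,"dy":0,"dz":0,"ax":0,"ay":0,"az":0}])

```text
clock: 2.42
eef_pos: [0.4766, 0.1163, 0.2314]
orientation: [3.14, 0.0, 1.288]
wrist_force: [0.4, -0.1, -0.5]
grip_width: 0.001
```

>>> servo_tool(series=[{"dx":0.27,"dy":-0.29,"dz":2,"ax":0,"ay":0,"az":0},{"dx":0,"dy":0,"dz":2.5,"ax":0,"ay":0,"az":0},{"dx":0,"dy":0,"dz":2.5,"ax":0,"ay":0,"az":0},{"dx":0,"dy":0,"dz":2.5,"ax":0,"ay":0,"az":0},{"dx":0,"dy":0,"dz":2.5,"ax":0,"ay":0,"az":0},{"dx":0,"dy":0,"dz":2.5,"ax":0,"ay":0,"az":0},{"dx":0,"dy":0,"dz":1.5,"ax":0,"ay":0,"az":0},{"dx":0,"dy":0,"dz":0,"ax":0,"ay":0,"az":0}])

```text
clock: 3.08
eef_pos: [0.47, 0.1231, 0.0687]
orientation: [-3.137, 0.002, 1.291]
wrist_force: [-1.1, 1.1, 0.1]
grip_width: 0.003
```

Run:
```python
from h import *
a=optics.get_image('scene')[150:260,190:350];b=optics.get_image('top')[150:260,230:390]
cv2.imwrite('pics/pre.png',np.vstack([cv2.resize(a,None,fx=2.7,fy=2.7,interpolation=2)[:297],cv2.resize(b,None,fx=2.7,fy=2.7,interpolation=2)[:297]]))
```

```text
(no output)
```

View pics/pre.png

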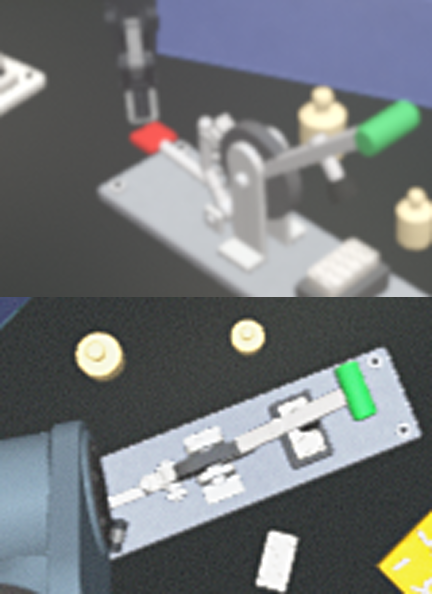

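Fingertips stand right above the red tail (scene crop ~(140,120)). I press in steps.

>>> servo_tool(series=[{"dx":-0.2,"dy":0.15,"dz":0.5,"ax":0,"ay":0,"az":0},{"dx":0,"dy":0,"dz":0.5,"ax":0,"ay":0,"az":0},{"dx":0,"dy":0,"dz":0.4,"ax":0,"ay":0,"az":0},{"dx":0,"dy":0,"dz":0.4,"ax":0,"ay":0,"az":0},{"dx":0,"dy":0,"dz":0.4,"ax":0,"ay":0,"az":0},{"dx":0,"dy":0,"dz":0,"ax":0,"ay":0,"az":0}])

```text
clock: 3.68
eef_pos: [0.4726, 0.1209, 0.0488]
orientation: [-3.141, 0.0, 1.291]
wrist_force: [0.5, 0.3, -0.7]
grip_width: 0.004
```

>>> servo_tool(series=[{"dx":0,"dy":0,"dz":0.3,"ax":0,"ay":0,"az":0},{"dx":0,"dy":0,"dz":0.3,"ax":0,"ay":0,"az":0},{"dx":0,"dy":0,"dz":0.3,"ax":0,"ay":0,"az":0},{"dx":0,"dy":0,"dz":0,"ax":0,"ay":0,"az":0}])

```text
clock: 4.02
eef_pos: [0.4726, 0.1209, 0.0398]
orientation: [-3.141, 0.0, 1.291]
wrist_force: [0.5, 0.6, 0.9]
grip_width: 0.003
```

Run:
```python
from h import *
a=optics.get_image('scene')[170:250,210:310]
cv2.imwrite('pics/p1.png',cv2.resize(a,None,fx=6,fy=6,interpolation=2))
print(arm.observe()['wrist_force'],arm.observe()['eef_pos'])
```

```text
[-0.75534924  1.59343929 -0.12404993] [0.47264771 0.12078747 0.03999998]
```

View pics/p1.png

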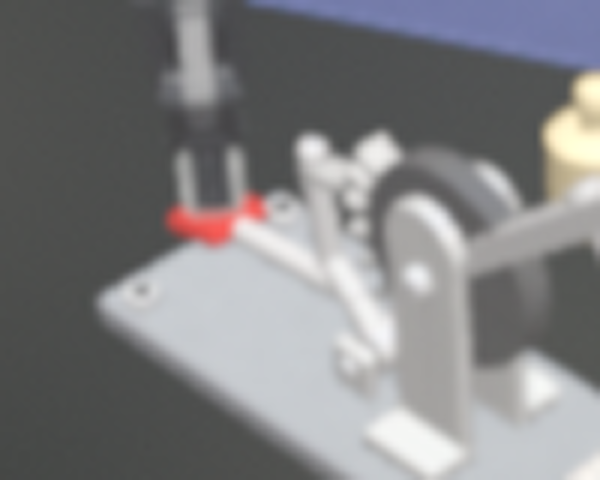

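The tail is going down and the pawl head is swinging away from the teeth, so I keep pressing to the stop.

>>> servo_tool(series=[{"dx":0,"dy":0,"dz":0.3,"ax":0,"ay":0,"az":0},{"dx":0,"dy":0,"dz":0.3,"ax":0,"ay":0,"az":0},{"dx":0,"dy":0,"dz":0.3,"ax":0,"ay":0,"az":0},{"dx":0,"dy":0,"dz":0.2,"ax":0,"ay":0,"az":0},{"dx":0,"dy":0,"dz":0,"ax":0,"ay":0,"az":0}])

```text
clock: 4.48
eef_pos: [0.4728, 0.121, 0.0293]
orientation: [-3.142, -0.0, 1.291]
wrist_force: [-3.0, 2.9, 10.8]
grip_width: -0.002
```

>>> servo_tool(series=[{"dx":0,"dy":0,"dz":0.1,"ax":0,"ay":0,"az":0},{"dx":0,"dy":0,"dz":0.1,"ax":0,"ay":0,"az":0},{"dx":0,"dy":0,"dz":0,"ax":0,"ay":0,"az":0}])

```text
clock: 4.73
eef_pos: [0.473, 0.121, 0.0284]
orientation: [3.141, -0.0, 1.291]
wrist_force: [-7.8, 1.8, 26.3]
grip_width: 0.001
```

>>> servo_tool(series=[{"dx":0,"dy":0,"dz":-1.5,"ax":0,"ay":0,"az":0},{"dx":0,"dy":0,"dz":-2.5,"ax":0,"ay":0,"az":0},{"dx":0,"dy":0,"dz":-3,"ax":0,"ay":0,"az":0},{"dx":0,"dy":0,"dz":-3,"ax":0,"ay":0,"az":0},{"dx":0,"dy":0,"dz":-3,"ax":0,"ay":0,"az":0},{"dx":0,"dy":0,"dz":-3,"ax":0,"ay":0,"az":0},{"dx":0,"dy":0,"dz":-3,"ax":0,"ay":0,"az":0},{"dx":0,"dy":0,"dz":-2.5,"ax":0,"ay":0,"az":0}])

```text
clock: 5.4
eef_pos: [0.4728, 0.1206, 0.2442]
orientation: [3.14, -0.0, 1.291]
wrist_force: [0.4, 0.5, 0.2]
grip_width: 0.0
```

>>> servo_tool(series=[{"dx":-2.48,"dy":1.9,"dz":0,"ax":0,"ay":0,"az":0},{"dx":-2.48,"dy":1.9,"dz":0,"ax":0,"ay":0,"az":0},{"dx":-2.48,"dy":1.9,"dz":0,"ax":0,"ay":0,"az":0},{"dx":-2.48,"dy":1.9,"dz":0,"ax":0,"ay":0,"az":0},{"dx":-2.48,"dy":1.9,"dz":0,"ax":0,"ay":0,"az":0},{"dx":-2.48,"dy":1.9,"dz":0,"ax":0,"ay":0,"az":0},{"dx":-2.48,"dy":1.9,"dz":0,"ax":0,"ay":0,"az":0},{"dx":-2.48,"dy":1.9,"dz":0,"ax":0,"ay":0,"az":0}])

```text
clock: 6.07
eef_pos: [0.5642, -0.1136, 0.2418]
orientation: [-3.141, 0.0, 1.291]
wrist_force: [0.7, -0.1, 0.2]
grip_width: -0.003
```

>>> servo_tool(series=[{"dx":0,"dy":0,"dz":0,"ax":0,"ay":0,"az":0},{"dx":0,"dy":0,"dz":0,"ax":0,"ay":0,"az":0}])

```text
clock: 6.23
eef_pos: [0.564, -0.1131, 0.2415]
orientation: [-3.141, 0.0, 1.289]
wrist_force: [0.2, 0.4, 0.3]
grip_width: 0.007
```

Run:
```python
from fit import *
S=optics.get_image('scene');a=S[150:250,210:370]
cv2.imwrite('pics/p2.png',cv2.resize(a,None,fx=5,fy=5,interpolation=2))
print(arm.observe()['wrist_force'],arm.observe()['eef_pos'])
rs=cent('s',S,'r',(225,275,185,225));print(rs[0])
# expected projection for tail at various angle
p=np.array([.5208,.0003,.3695]);c,s=np.cos(p[2]),np.sin(p[2])
r=np.hypot(.085,.028);b=np.arctan2(.028,.085)
for q in(0,.15,.25,.3):
    y=.04+r*np.cos(b-q);z=.024+r*np.sin(b-q);print(q,y,z,proj('scene',[p[0]-s*y,p[1]+c*y,z]))
```

```text
[-0.2932  0.3366 -0.3875] [ 0.5637 -0.112   0.2416]
[245.0286 208.7857]
0 0.125 0.052 [[246.5249 201.1051]]
0.15 0.12822980933382436 0.03898334892195325 [[246.084  205.2158]]
0.25 0.12928486670453146 0.0301002112712636 [[246.1255 208.1956]]
0.3 0.12947816736219403 0.025630204129303103 [[246.2452 209.7464]]
```

View pics/p2.png

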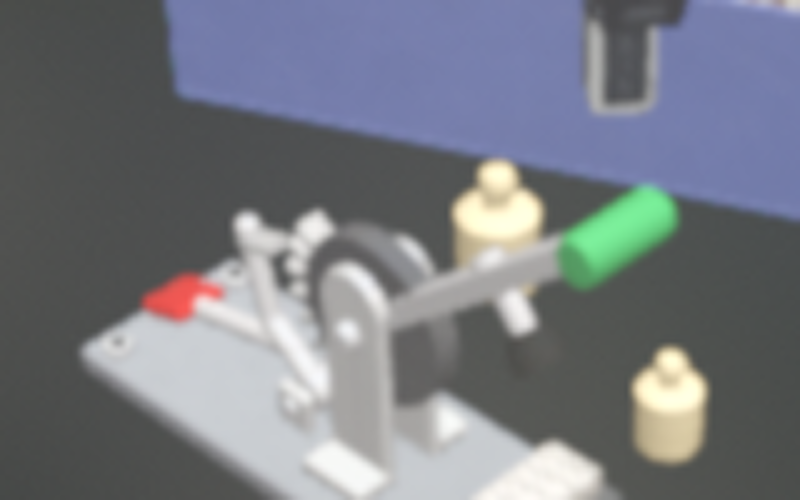

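The tail has moved 8.7 px against 8.6 px predicted for 0.30 rad, so the pawl is at its stop and its head is clear of the teeth. Now I push the crossbar along its circle.

>>> servo_tool(series=[{"dx":0,"dy":0,"dz":1.5,"ax":0,"ay":0,"az":0},{"dx":0,"dy":0,"dz":1.5,"ax":0,"ay":0,"az":0},{"dx":0,"dy":0,"dz":0.8,"ax":0,"ay":0,"az":0},{"dx":0,"dy":0,"dz":0.4,"ax":0,"ay":0,"az":0},{"dx":-0.49,"dy":0.37,"dz":0.8,"ax":0,"ay":0,"az":0},{"dx":-0.49,"dy":0.37,"dz":0.8,"ax":0,"ay":0,"az":0},{"dx":0,"dy":0,"dz":0,"ax":0,"ay":0,"az":0}])

```text
clock: 6.87
eef_pos: [0.5688, -0.1242, 0.1833]
orientation: [3.142, 0.0, 1.291]
wrist_force: [0.4, -0.4, -0.3]
grip_width: -0.001
```

Run:
```python
from fit import *
S=optics.get_image('scene');a=S[150:250,210:370]
cv2.imwrite('pics/p3.png',cv2.resize(a,None,fx=5,fy=5,interpolation=2))
```

```text
(no output)
```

View pics/p3.png

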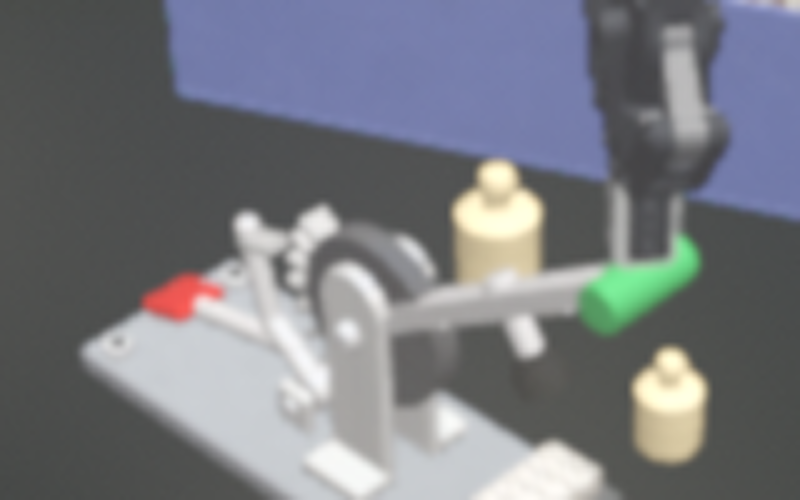

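>>> servo_tool(series=[{"dx":-0.4,"dy":0.3,"dz":0.85,"ax":0,"ay":0,"az":0},{"dx":-0.4,"dy":0.3,"dz":0.85,"ax":0,"ay":0,"az":0},{"dx":-0.31,"dy":0.23,"dz":0.9,"ax":0,"ay":0,"az":0},{"dx":-0.31,"dy":0.23,"dz":0.9,"ax":0,"ay":0,"az":0},{"dx":-0.22,"dy":0.17,"dz":0.94,"ax":0,"ay":0,"az":0},{"dx":-0.22,"dy":0.17,"dz":0.94,"ax":0,"ay":0,"az":0},{"dx":-0.13,"dy":0.1,"dz":0.9,"ax":0,"ay":0,"az":0},{"dx":-0.13,"dy":0.1,"dz":0.8,"ax":0,"ay":0,"az":0}])

```text
clock: 7.58
eef_pos: [0.5779, -0.1482, 0.1124]
orientation: [-3.141, -0.0, 1.291]
wrist_force: [1.8, -1.7, 2.9]
grip_width: -0.002
```

>>> servo_tool(series=[{"dx":0,"dy":0,"dz":0.5,"ax":0,"ay":0,"az":0},{"dx":0,"dy":0,"dz":0.4,"ax":0,"ay":0,"az":0},{"dx":0,"dy":0,"dz":0.4,"ax":0,"ay":0,"az":0},{"dx":0,"dy":0,"dz":0.2,"ax":0,"ay":0,"az":0},{"dx":0,"dy":0,"dz":0,"ax":0,"ay":0,"az":0}])

```text
clock: 8.0
eef_pos: [0.5776, -0.1478, 0.098]
orientation: [-3.141, -0.0, 1.291]
wrist_force: [0.5, -0.1, -0.1]
grip_width: 0.002
```

>>> servo_tool(series=[{"dx":0,"dy":0,"dz":0.2,"ax":0,"ay":0,"az":0},{"dx":0,"dy":0,"dz":0.15,"ax":0,"ay":0,"az":0},{"dx":0,"dy":0,"dz":0.1,"ax":0,"ay":0,"az":0},{"dx":0,"dy":0,"dz":0,"ax":0,"ay":0,"az":0}])

```text
clock: 8.33
eef_pos: [0.5779, -0.1479, 0.0947]
orientation: [-3.141, -0.0, 1.291]
wrist_force: [-2.5, 0.8, 9.6]
grip_width: -0.0
```

>>> servo_tool(series=[{"dx":0,"dy":0,"dz":0.1,"ax":0,"ay":0,"az":0},{"dx":0,"dy":0,"dz":0.1,"ax":0,"ay":0,"az":0},{"dx":0,"dy":0,"dz":0,"ax":0,"ay":0,"az":0}])

```text
clock: 8.58
eef_pos: [0.5781, -0.1479, 0.0941]
orientation: [3.141, -0.0, 1.291]
wrist_force: [-10.2, 2.3, 23.7]
grip_width: -0.003
```

At the end stop: 24 N, with the tip at z = 0.094. Lifting clear.

>>> servo_tool(series=[{"dx":0,"dy":0,"dz":-0.5,"ax":0,"ay":0,"az":0},{"dx":0,"dy":0,"dz":-1.5,"ax":0,"ay":0,"az":0},{"dx":0,"dy":0,"dz":-2.5,"ax":0,"ay":0,"az":0},{"dx":0,"dy":0,"dz":-2.5,"ax":0,"ay":0,"az":0},{"dx":0,"dy":0,"dz":-2.5,"ax":0,"ay":0,"az":0},{"dx":0,"dy":0,"dz":-2.5,"ax":0,"ay":0,"az":0},{"dx":0,"dy":0,"dz":-1,"ax":0,"ay":0,"az":0},{"dx":0,"dy":0,"dz":0,"ax":0,"ay":0,"az":0}])

```text
clock: 9.25
eef_pos: [0.5788, -0.1482, 0.2241]
orientation: [3.138, 0.0, 1.291]
wrist_force: [-0.3, 0.0, 0.2]
grip_width: 0.0
```

Run:
```python
from fit import *
S=optics.get_image('scene');a=S[150:300,210:370]
cv2.imwrite('pics/p4.png',cv2.resize(a,None,fx=4,fy=4,interpolation=2))
print(arm.observe()['wrist_force'],arm.observe()['eef_pos'],arm.observe()['clock'])
print('red',cent('s',S,'r',(225,275,185,225))[0],'green',cent('s',S,'g',(315,380,180,260))[0])
p=np.array([.5208,.0003,.3695]);c,s=np.cos(p[2]),np.sin(p[2])
for el in(0,.05,.1,.72):
    y=-.16*np.cos(el);print(el,proj('scene',[p[0]-s*y,p[1]+c*y,.085+.16*np.sin(el)]))
```

```text
[-0.1175 -0.0477 -0.4737] [ 0.5781 -0.148   0.2221] 9.3
red [245.0286 208.7857] green [348.4971 249.1871]
0 [[347.275  251.1836]]
0.05 [[347.367  247.8755]]
0.1 [[347.2889 244.4369]]
0.72 [[332.0857 195.5334]]
```

View pics/p4.png

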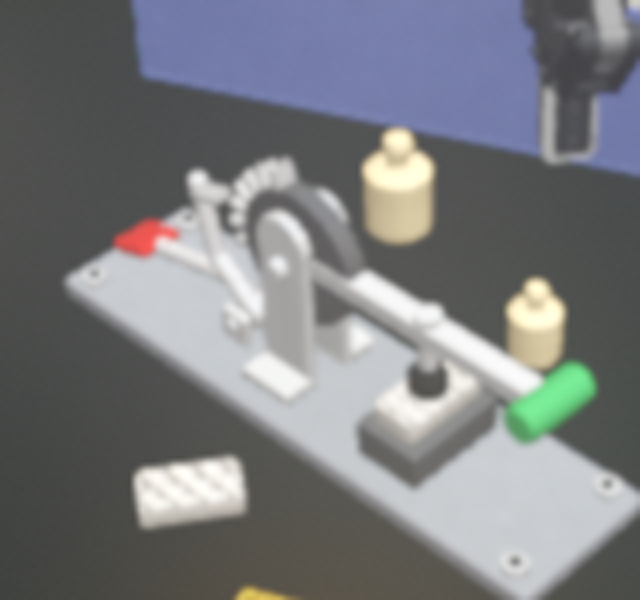

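Run:
```python
from h import *
S=optics.get_image('scene');S0=cv2.imread('pics/scene0.png')
for I,b in((S0,(180,215)),(S,(225,270))):
    h,s,v=cv2.split(cv2.cvtColor(I,cv2.COLOR_BGR2HSV))
    for vt in(20,40,90):
        m=(h>45)&(h<85)&(s>70)&(v>vt);k=np.zeros_like(m);k[b[0]:b[1],315:375]=1;m&=k
        ys,xs=np.nonzero(m);print(vt,len(xs),xs.mean(),ys.mean(),xs.min(),xs.max(),ys.min(),ys.max())
# silhouette centre prediction
p=np.array([.5208,.0003,.3695]);c,s_=np.cos(p[2]),np.sin(p[2])
for el in(.72,.05,0):
    pts=[]
    for x in(-.022,.022):
        for t in np.linspace(0,6.28,40):
            y=-.16*np.cos(el)+.01*np.cos(t);z=.085+.16*np.sin(el)+.01*np.sin(t);pts.append([p[0]+c*x-s_*y,p[1]+s_*x+c*y,z])
    q=proj('scene',pts);print(el,q.min(0),q.max(0))
print([ (r['score'],np.array(r['xy'])*[640,400]) for r in optics.tip_of('crossbar','scene')])
cv2.imwrite('pics/p5.png',cv2.resize(S[205:275,270:370],None,fx=7,fy=7,interpolation=2))
```

```text
20 308 333.0584415584416 196.66558441558442 322 345 187 207
40 308 333.0584415584416 196.66558441558442 322 345 187 207
90 308 333.0584415584416 196.66558441558442 322 345 187 207
20 259 347.86872586872585 249.74131274131275 337 358 240 259
40 259 347.86872586872585 249.74131274131275 337 358 240 259
90 259 347.86872586872585 249.74131274131275 337 358 240 259
0.72 [319.19954927 184.92520438] [344.74581679 206.3966626 ]
0.05 [335.1702626  237.11164407] [359.36731386 258.91641106]
0 [335.14402082 240.43492295] [359.21149524 262.20545447]
[(0.65, array([345.728, 252.4  ]))]
```

View pics/p5.png

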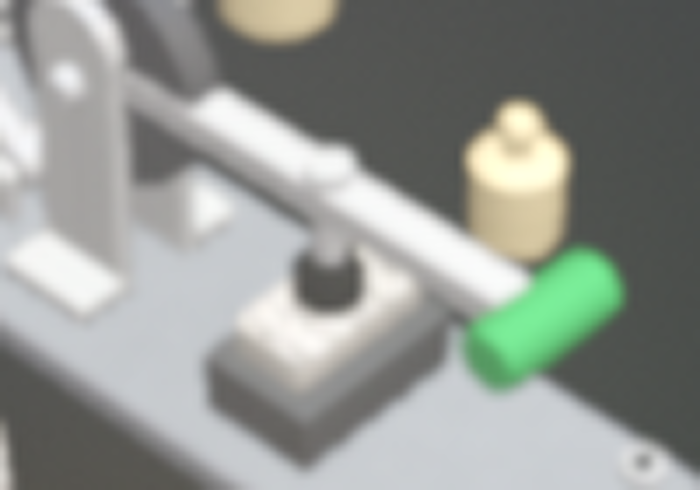

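Run:
```python
from h import *
T=optics.get_image('top');T0=cv2.imread('pics/top0.png')
for n,b in dict(bin=(215,275,365,425),spare=(232,265,318,345),).items():
    print(n,np.abs(T[b[0]:b[1],b[2]:b[3]].astype(int)-T0[b[0]:b[1],b[2]:b[3]]).mean())
S=optics.get_image('scene');S0=cv2.imread('pics/scene0.png')
for n,b in dict(ws=(218,243,335,353),wl=(180,195,300,318),spare=(260,285,240,275),bin=(295,355,250,330)).items():
    print(n,np.abs(S[b[0]:b[1],b[2]:b[3]].astype(int)-S0[b[0]:b[1],b[2]:b[3]]).mean())
print(arm.sign_off())
```

```text
bin 87.61231481481481
spare 60.14777403666292
ws 10.216296296296296
wl 0.7691358024691358
spare 0.9462857142857143
bin 0.9710416666666667
the job is handed in; nothing more can be done
None
```

The hold-down arm is down with its rubber foot on the insert. The pawl was released first, and the job is handed in at about 9.5 s of the 42 s allowed.

- **Pawl:** I pressed the red tail with the closed fingertips until it met its stop, at 26 N with the tip at z = 28 mm. In the picture the tail had moved 8.7 px, against 8.6 px predicted for 0.30 rad. The pawl head showed clear of the teeth, and the tail was at the same pixel after the arm came down.
- **Arm:** I pushed the green crossbar along its circle to the end stop, at 24 N with the tip at z = 94 mm, against 95 mm expected. I then backed off about 13 cm, so the gripper touches nothing. The picture shows the foot resting on the insert.
- **Check that disagreed:** the crossbar's green centre in the scene picture sits 1.5 to 2 px higher than my model gives for a fully level arm, which would be about 0.03 rad. The network's point is about 1 px lower than the model. I went by the contact height and the hard stop.
- **Bystanders:** the large weight, spare insert and bin are unchanged in the scene picture, with differences under 1 grey level. The small weight's patch differs by 10 levels. I put that down to the lowered crossbar coming into the patch, since the weight looks unmoved. The same comparison in the top picture told me nothing about the bin and spare insert, probably because the robot arm hides them there.

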